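# Put the stone-polishing drums back in their own colour places

### The arm

A 6-joint arm with a two-finger parallel gripper is mounted at the origin on the work surface. World frame = base frame: x ahead of the robot, y to its left, z up, the work surface at z = 0. Lengths are in mm, angles in rad, forces in N, time in s.
With the tool pointing down it reaches from about 350 to 875 mm from the base axis. Payload 4.2 kg.
Tool frame: the origin (TCP) lies on the mounting face of the last link; the fingertips stand 173 mm ahead of it and the grasp point (between the pads) lies grip_point_offset ahead of it (grip_point_offset is the distance from the TCP to the grasp point, in mm); z points along the fingers, y is the line along which they close (so a half turn about z gives the same grasp; the last joint's range is limited). The gripper opens to 85 mm and grips with 20 to 120 N. Pads are 22 mm wide; open, the fingers measure 114 mm over their backs; the gripper's body (76 mm by 85 mm) begins 54 mm behind the grasp point. The pads swing forward as they close: fully open they stand 13 mm farther back than shut.
Start: joints at [-1.015, 0.385, 0.008, 0, -1.194, -0.259], TCP at [182.805, -597.647, 404.712] pointing down, gripper open.
Joint ranges: [-3.14, 3.14], [-1.21, 2.06], [-1.07, 1.41], [-3.16, 2.05], [-2.99, -0.16], [-3.1, 3.1]. Speed limits (rad/s): [2.79, 2.79, 3.14, 3.14, 3.14, 3.14].

### API

Orientations are given as a unit quaternion [x, y, z, w].
In Python, from bench import read_state, get_image, job_done, recognise, place_of, grip_point_offset gives the robot as it stands. The module is installed in compiled form; this text tells all that it offers.
- The arm moves only by the tool carry_out, never from a script. Its arguments are lists of equal length, an entry for each row: "slide": the shift along the tool's x, y, z in m, a list of three; "roll": the turn about the tool's z in degrees; "claw": the finger opening in m, from 0 to 0.0854. A call has 1 to 8 rows; each row is the pose to reach, as a shift and turn from the pose commanded when the call began, along the tool's axes at that moment; what a row does not reach only later rows make up. A row lasts 1/8 s, in which the tool goes at most 62.5 mm and 10.7 degrees, less where a joint would pass 70% of its speed; a pose out of reach is approached as far as the arm can. A call with a gripper value outside its range is refused whole. The fingers move at their own pace and stop on an object; the grip force is fixed at half the most. Time passes only in rows, so rows that repeat a pose let the fingers close. It gives the time, the measured TCP pose, the force, the opening and the grip force at its end, in the units of the state.
- read_state(): the state, without advancing time (a new reading comes with each control period).
- get_image(name): name is "side" or "top"; returns a dict with "img" (480x640x3 uint8, red, green, blue), "z_map" (480x640 float32, mm along the optical axis (not along the pixel's ray), 0 where there is no reading), "mtx" (3x3 intrinsics, pixels), "world_from_camera" (4x4, takes a point from camera to world coordinates). Camera axes: x right, y up, looking along -z (the intrinsics and any distortion apply to the point x, -y, -z); pixel columns grow to the right and rows downward; lengths in mm; the calibration is good to about 2 mm. A picture is of the moment at which its call begins.
- job_done(): hands the job in; it is judged then, once.
Trained networks look in a picture, given as the dict that the camera call returned (one of the last four; its "shot" number tells which), for a name from the list of things; names that differ only in an ending like _2 or _b are one class to them, and where a whole thing is asked for, a point or a joint stands for the part that bears it (a point fixed in the world has none). Each returns a list of dicts, best first, with "conf" (0 to 1); they miss things now and then, are a little off and sometimes report something else, mostly with a low value. They report only what shows in the picture. A call takes as long as a camera call. They do not tell look-alikes from the thing itself.
- recognise(picture, thing): "at" ([column, row] in pixels, amid what is visible of it).
- place_of(picture, thing): "at" ([column, row] in pixels: a listed point, or the origin of a listed thing).
The state is a dict: "clock": time; "joints": joint angles; "joint_vel": joint speeds; "joint_efforts": joint torques, N m; "position": TCP position; "ee_rot": TCP orientation; "contact_force": force on the tool from outside, world axes, zero at the start; "wrist_torque": the same for the moment, N m; "gripper_width": finger opening in mm; "grasp_force": force on a finger pad.
Only numpy, scipy, OpenCV 4.12 (cv2) and the standard library are available. Lean on these libraries where they do the work, as an engineer would, in place of code of your own. Each camera call takes 0.05 s, during which the arm holds its last target. There are 200 camera calls.

### The job

Somebody has put the red, yellow, green and blue polishing drums back in each other's places in the tray: put each one upright into the pocket of the insert of its own colour, so that the grits can be taken in turn. Each pocket holds one drum; the white place is empty, so park a drum there while you swap. The resin chips, so set the drums down and do not drop them or tip them over, and leave the black drum standing where it is.

Things in the scene. Friction and masses are not known exactly. Their poses are not given: they have to be found in the camera images.
- drum_red_mid (a point): red polishing drum: an upright cylinder of red resin, 50 mm in diameter and 50 mm tall, with a 32 mm wide, 10 mm tall aluminium collar on top (60 mm overall), about 0.25 kg, loose. The point is on its axis, half-way up: 30 mm above its underside. z points up along the axis; being round, its yaw does not matter.
- drum_yellow_mid (a point): yellow polishing drum: an upright cylinder of yellow resin, 50 mm in diameter and 50 mm tall, with a 32 mm wide, 10 mm tall aluminium collar on top (60 mm overall), about 0.25 kg, loose. The point is on its axis, half-way up: 30 mm above its underside. z points up along the axis; being round, its yaw does not matter.
- drum_green_mid (a point): green polishing drum: an upright cylinder of green resin, 50 mm in diameter and 50 mm tall, with a 32 mm wide, 10 mm tall aluminium collar on top (60 mm overall), about 0.25 kg, loose. The point is on its axis, half-way up: 30 mm above its underside. z points up along the axis; being round, its yaw does not matter.
- drum_blue_mid (a point): blue polishing drum: an upright cylinder of blue resin, 50 mm in diameter and 50 mm tall, with a 32 mm wide, 10 mm tall aluminium collar on top (60 mm overall), about 0.25 kg, loose. The point is on its axis, half-way up: 30 mm above its underside. z points up along the axis; being round, its yaw does not matter.
- pocket_red (a point): red place of the tray: a square red plastic insert, 112 mm wide, with a round pocket 68 mm in diameter and 5 mm deep in its middle. The point is the centre of the pocket's flat floor (about 11 mm above the table top), where the underside of a seated drum rests; z up, x and y along the insert's edges. The six inserts lie fixed in one steel tray, three by two at 120 mm spacing, in any order; the tray's outer lip stands 7 mm above the pocket floors.
- pocket_yellow (a point): yellow place of the tray: a square yellow plastic insert, 112 mm wide, with a round pocket 68 mm in diameter and 5 mm deep in its middle. The point is the centre of the pocket's flat floor (about 11 mm above the table top), where the underside of a seated drum rests; z up, x and y along the insert's edges. The six inserts lie fixed in one steel tray, three by two at 120 mm spacing, in any order; the tray's outer lip stands 7 mm above the pocket floors.
- pocket_green (a point): green place of the tray: a square green plastic insert, 112 mm wide, with a round pocket 68 mm in diameter and 5 mm deep in its middle. The point is the centre of the pocket's flat floor (about 11 mm above the table top), where the underside of a seated drum rests; z up, x and y along the insert's edges. The six inserts lie fixed in one steel tray, three by two at 120 mm spacing, in any order; the tray's outer lip stands 7 mm above the pocket floors.
- pocket_blue (a point): blue place of the tray: a square blue plastic insert, 112 mm wide, with a round pocket 68 mm in diameter and 5 mm deep in its middle. The point is the centre of the pocket's flat floor (about 11 mm above the table top), where the underside of a seated drum rests; z up, x and y along the insert's edges. The six inserts lie fixed in one steel tray, three by two at 120 mm spacing, in any order; the tray's outer lip stands 7 mm above the pocket floors.
- pocket_white (a point): the empty place of the tray: a white insert with the same size and pocket as the others; the point is the centre of its pocket floor. Its drum is on the polisher, so it is free for parking a drum. Beyond the tray's left end, at least 0.14 m from any pocket's centre, stands a spray bottle 205 mm tall; a flat spanner and a crayon lie in the channel along the tray's far side.
- drum_black_mid (a point): black buffing drum, same size as the others, standing in its own black insert in the same tray: it is already right. The point is on its axis, 30 mm above its underside.
There are look-alikes about, which are no part of the job. What is meant by the part that bears drum_yellow_mid is not pink, and is the smaller of those in its own colour. Of the things that look like the part that bears pocket_red, take the one that is farthest to the robot's left at the start.

How it is judged (in metres and radians):
At the end, for the whole second after the job is handed in: The red, yellow, green and blue drums each stand upright (within about 4 degrees) on the floor of the pocket of their own colour, within 12 mm of its centre, at rest; the black drum still stands in its place (moved less than 12 mm) (horizontal distance between drum_red_mid and pocket_red below 0.012 m and z of drum_red_mid in the frame of pocket_red between 0.026 and 0.034 m and angle between each of drum_red_mid, drum_yellow_mid, drum_green_mid, drum_blue_mid, drum_black_mid's own z axis and vertical below 0.08 rad and linear speed of each of drum_red, drum_yellow, drum_green, drum_blue below 0.02 m/s and horizontal distance between drum_yellow_mid and pocket_yellow below 0.012 m and z of drum_yellow_mid in the frame of pocket_yellow between 0.026 and 0.034 m and horizontal distance between drum_green_mid and pocket_green below 0.012 m and z of drum_green_mid in the frame of pocket_green between 0.026 and 0.034 m and horizontal distance between drum_blue_mid and pocket_blue below 0.012 m and z of drum_blue_mid in the frame of pocket_blue between 0.026 and 0.034 m and distance of drum_black_mid from where it was at the start of the episode below 0.012 m); the robot touches nothing.
It fails at once if a coloured drum is dropped: in free fall with its middle over 78 mm above the table top (more than about 35 mm above a place) ((contact force between drum_red and anything else below 0.02 N and height (world z) of drum_red_mid above 0.078 m) or (contact force between drum_yellow and anything else below 0.02 N and height (world z) of drum_yellow_mid above 0.078 m) or (contact force between drum_green and anything else below 0.02 N and height (world z) of drum_green_mid above 0.078 m) or (contact force between drum_blue and anything else below 0.02 N and height (world z) of drum_blue_mid above 0.078 m)).
It fails at once if a coloured drum is tipped over (more than 45 degrees) (angle between any of drum_red_mid, drum_yellow_mid, drum_green_mid, drum_blue_mid's own z axis and vertical above 0.79 rad).
It fails at once if the black drum is pushed out of its pocket or tipped (distance of drum_black_mid from where it was at the start of the episode above 0.025 m or angle between drum_black_mid's own z axis and vertical above 0.4 rad).
It also fails if it takes over 120 s, if anything falls off the work surface, if the arm or the gripper's body presses on something with over 40 N, if the wrist force passes 120 N, or if a joint passes its speed limit or range.

## Working session

There is one attempt and no reset: what is moved stays moved. The work goes in short steps, Python scripts to look and compute and a tool call to move; the robot and the scene stay as the last step left them, time stands still between calls to the robot, and variables do not carry over. Pictures are saved under pics/ and viewed, at most 14 in all, crops included, and the job is handed in when it is done.

Besides the shell and the picture viewer there is one more tool, called after "Request:" by a JSON object that holds its "api" and its "payload", one argument or row to a line. carry_out: Moves the arm, as the interface text tells. Its arguments: {"type":"object","properties":{"slide":{"type":"array"},"roll":{"type":"array"},"claw":{"type":"array"}},"required":["slide","roll","claw"]}

```bash
mkdir -p pics; cat > h.py <<'E'
import numpy as np, cv2
from bench import *
def snap(cam,fn=None):
    p=get_image(cam)
    if fn: cv2.imwrite('pics/'+fn,p['img'][:,:,::-1])
    return p
def ray(p,uv,z=None):
    """pixel -> world at height z, or by depth"""
    K=np.array(p['mtx']);T=np.array(p['world_from_camera'])
    d=np.linalg.inv(K)@[uv[0],uv[1],1.]; d=np.array([d[0],-d[1],-d[2]])
    if z is None:
        c,r=int(round(uv[0])),int(round(uv[1])); m=p['z_map'][max(r-2,0):r+3,max(c-2,0):c+3]; m=m[m>0]
        return (T@np.r_[d*np.median(m),1])[:3] if m.size else np.full(3,np.nan)
    w=T[:3,:3]@d; o=T[:3,3]; return o+w*(z-o[2])/w[2]
E
python3 - <<'E'
from h import *
print(grip_point_offset, read_state())
for cam in('top','side'):
    p=snap(cam,cam+'0.png'); print(cam,[k for k in p],np.array(p['mtx']).round(1).tolist(),np.array(p['world_from_camera']).round(3).tolist())
    for c in'red yellow green blue white black'.split():
        for t,z in((f'drum_{c}_mid',41),(f'pocket_{c}',11)):
            try:
                for d in place_of(p,t)[:4]:
                    if d['conf']>.2: print(t,np.round(d['at']),round(d['conf'],2),ray(p,d['at'],z).round(),ray(p,d['at']).round())
            except Exception as e: print(t,e)
E
```

```text
154.70000000000002 {'clock': 0.0, 'joints': array([-1.01542295e+00,  3.85575076e-01,  6.64470455e-03, -5.33238389e-04,
       -1.19399356e+00, -2.58602166e-01]), 'joint_vel': array([-1.24751913e-03,  1.04971564e-03,  4.58594313e-04, -8.17573394e-04,
       -6.88290303e-05, -5.95979803e-04]), 'joint_efforts': array([-9.36827309e-04, -3.92289662e+01,  1.88400739e+01,  4.18610841e+00,
       -4.61306816e-03, -3.21334170e-06]), 'position': array([ 182.75428313, -597.47556597,  403.612294  ]), 'ee_rot': array([-1.47744298e-01,  9.89024989e-01,  1.07500440e-03, -1.93533118e-04]), 'contact_force': array([ 0.5320631 ,  0.43902361, -0.57091131]), 'wrist_torque': array([ 0.0144851 , -0.00584934,  0.03602985]), 'grasp_force': 0.0, 'gripper_width': 85.14940555605862}
top ['img', 'z_map', 'mtx', 'world_from_camera', 'shot'] [[577.9, 0.0, 324.9], [0.0, 577.9, 247.2], [0.0, 0.0, 1.0]] [[-0.021, 0.991, -0.133, 401.141], [-1.0, -0.02, 0.006, 81.689], [0.003, 0.133, 0.991, 1168.997], [0.0, 0.0, 0.0, 1.0]]
drum_red_mid [327. 291.] 0.73 [466.  73.  41.] [464.  73.  71.]
pocket_red [488. 372.] 0.84 [ 303
[... 1880 characters left out ...]
55.] 0.8 [614. 164.  11.] [593. 182.  37.]
pocket_green [322. 228.] 0.75 [620.  29.  11.] [580.  70.  60.]
drum_blue_mid [319. 229.] 0.62 [602.  62.  41.] [588.  76.  57.]
pocket_blue [322. 235.] 0.6 [601.  49.  11.] [579.  71.  39.]
pocket_blue [352. 264.] 0.59 [475.  73.  11.] [460.  91.  34.]
drum_white_mid it knows: drum_black_mid, drum_blue_mid, drum_green_mid, drum_red_mid, drum_yellow_mid, pocket_blue, pocket_green, pocket_red, pocket_white, pocket_yellow
drum_black_mid [310. 276.] 0.91 [498. 193.  41.] [484. 207.  61.]
pocket_black it knows: drum_black_mid, drum_blue_mid, drum_green_mid, drum_red_mid, drum_yellow_mid, pocket_blue, pocket_green, pocket_red, pocket_white, pocket_yellow
```

View pics/top0.png

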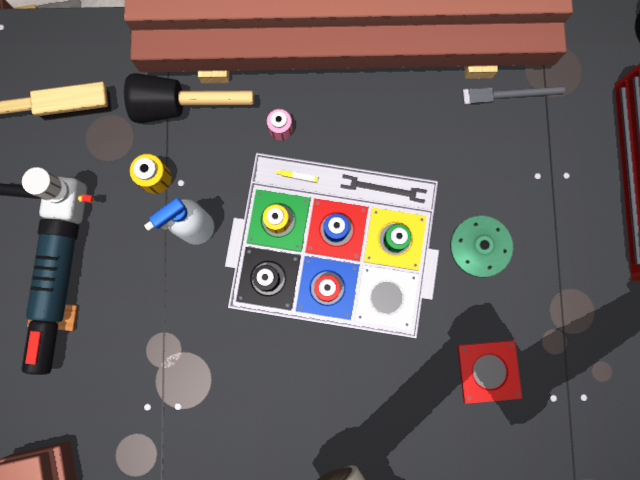

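View pics/side0.png

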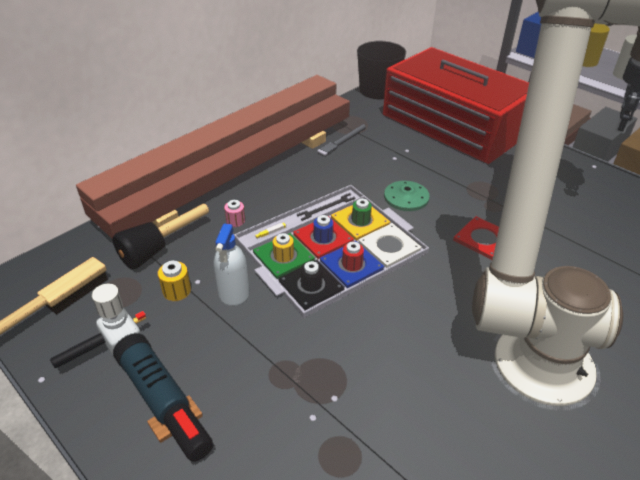

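Blue drum (337,228), red drum (327,289), green drum (398,238) and black drum (266,278) are in the tray, and white (387,297) is empty.
- **Yellow drum candidates:** (276,218) in the green place, (150,172) larger and loose, and (280,124) which is pink. The one at (276,218) fits: it's not pink and is the smaller yellow one.
- **Red place candidates:** (337,228) in the tray under the blue drum, and (490,372) loose on the right. The tray one is farther to the robot's left, so it fits.

Next I measure everything accurately and check this in a crop.

```bash
cat >> h.py <<'E'
def cloud(p):
    K=np.array(p['mtx']);T=np.array(p['world_from_camera']);z=p['z_map']
    v,u=np.mgrid[:480,:640]; X=(u-K[0,2])/K[0,0]*z; Y=-(v-K[1,2])/K[1,1]*z
    return np.stack([X,Y,-z],-1)@T[:3,:3].T+T[:3,3]
def drums(p,guesses):
    """collar-top centre from depth, then as circle"""
    c=cloud(p); out=[]
    for g in guesses:
        m=(np.hypot(c[...,0]-g[0],c[...,1]-g[1])<40)&(c[...,2]>64)&(c[...,2]<80)
        q=c[m]
        if len(q)<10: out.append(None);continue
        (x,y),r=cv2.minEnclosingCircle(q[:,:2].astype(np.float32)); out.append((round(x,1),round(y,1),round(r,1),round(float(np.median(q[:,2])),1),len(q)))
    return out
E
python3 - <<'E'
from h import *
from scipy.optimize import least_squares
p=snap('top'); img=p['img']
print('drums',drums(p,[(464,73),(603,166),(557,-61),(585,49),(492,185)]))
# insert edges: colour masks, warped to the plane z=16 at 1 px/mm
N=400; corners=[(380,280),(380,-120),(780,-120),(780,280)]  # world
def pix(X):
    T=np.linalg.inv(p['world_from_camera']); c=T@np.r_[X,1]; K=np.array(p['mtx'])
    return K[0,0]*c[0]/-c[2]+K[0,2], K[1,1]*-c[1]/-c[2]+K[1,2]
H=cv2.getPerspectiveTransform(np.float32([pix((x,y,16)) for x,y in corners]),np.float32([(800,800),(800-0,0),(0,0),(0,800)])[:,::1])
# map: u=2*(780-x)?, v=2*(y+120)
W=cv2.warpPerspective(img,H,(800,800),flags=cv2.INTER_CUBIC)
hsv=cv2.cvtColor(W,cv2.COLOR_RGB2HSV); h,s,v=cv2.split(hsv)
M={'red':((h<8)|(h>172))&(s>150)&(v>80),'yellow':(h>22)&(h<33)&(s>150)&(v>80),'green':(h>50)&(h<80)&(s>150),'blue':(h>100)&(h<128)&(s>130),'black':(v<45)}
for k,m in M.items():
    m=cv2.morphologyEx(m.astype(np.uint8),cv2.MORPH_OPEN,np.ones((7,7)))
    n,l,st,ce=cv2.connectedComponentsWithStats(m); 
    for i in np.argsort(-st[1:,4])[:2]+1:
        (a,b),sz,ang=cv2.minAreaRect(np.argwhere(l==i)[:,::-1].astype(np.float32))
        print(k,'x %.1f y %.1f'%(780-a/2,b/2-120),np.array(sz)/2,round(ang,1),st[i,4])
q=p['img'][140:345,220:445,::-1]; cv2.imwrite('pics/crop1.png',cv2.resize(q,None,fx=2.8,fy=2.8,interpolation=cv2.INTER_CUBIC))
E
```

```text
drums [(471.6, 74.3, 24.0, 70.8, 233), (611.8, 170.0, 23.1, 70.7, 226), (566.9, -65.6, 24.4, 70.6, 234), (590.3, 52.2, 24.0, 70.8, 238), (493.4, 191.9, 23.9, 70.7, 248)]
red x 592.3 y 50.7 [111.66923523 110.10398865] 10.3 34018
red x 474.5 y 72.5 [50. 51.] 90.0 4127
yellow x 571.0 y -66.7 [111.66923523 110.50647736] 10.3 32928
yellow x 620.5 y 174.4 [51.23532867 52.25518036] 60.9 4425
green x 613.9 y 168.4 [110.28194427 109.3739624 ] 10.1 29839
green x 570.2 y -69.7 [52.18883896 49.25748825] 37.7 3690
blue x 475.1 y 72.1 [110.32759094 109.92510223] 10.3 33560
blue x 596.2 y 51.2 [50.5 56.5] 90.0 5111
black x 489.1 y 170.2 [15.72778511  5.08234072] 15.9 264
```

View pics/crop1.png

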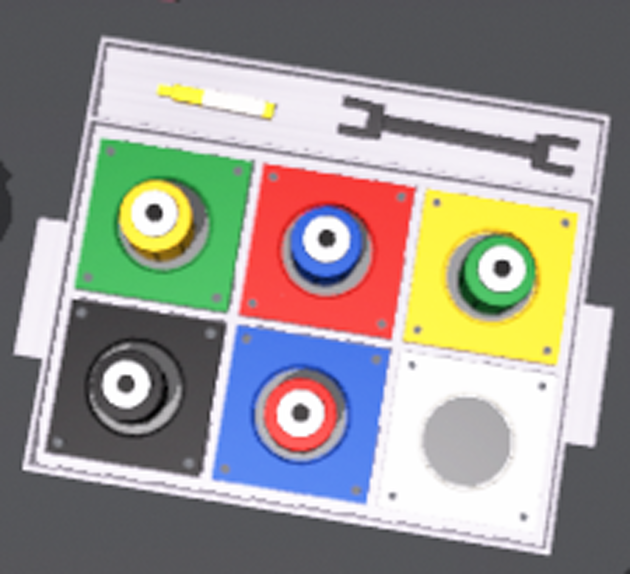

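The crop confirms it: yellow drum in the green place, green in yellow, blue in red, red in blue. That makes two swaps through white. Now I refine the drum centres from the collars.

```bash
cat >> h.py <<'E'
def collars(p,guesses,zt=71):
    """white collar ring -> min circle, rays to z=zt"""
    out=[]; lo=p['img'].min(2); c=cloud(p)
    for g in guesses:
        m=((np.hypot(c[...,0]-g[0],c[...,1]-g[1])<32)&(lo>165)&(c[...,2]>zt-7)).astype(np.uint8)
        n,l,st,ce=cv2.connectedComponentsWithStats(m)
        if n<2: out.append(None);continue
        i=1+np.argmax(st[1:,4]); (x,y),r=cv2.minEnclosingCircle(np.argwhere(l==i)[:,::-1].astype(np.float32))
        w=ray(p,(x,y),zt); out.append((round(w[0],1),round(w[1],1),round(r,1)))
    return out
P=dict(red=(592.3,50.7),yellow=(571.2,-67),green=(613.7,168.6),blue=(474.6,72.2),white=(453.3,-45.7))
def tomove(x,y,z):
    """shift in tool axes (m) from present measured pose to a grasp point"""
    from scipy.spatial.transform import Rotation as R
    s=read_state(); r=R.from_quat(s['ee_rot'])
    return (r.inv().apply(np.array([x,y,z+154.7])-s['position'])/1000).round(4)
E
python3 - <<'E'
from h import *
p=snap('top'); D=collars(p,[(466,73),(607,168),(562,-63),(588,50),(493,188)]); print(D)
lo=p['img'].astype(int)
from scipy.spatial.transform import Rotation as R
print(R.from_quat(read_state()['ee_rot']).as_matrix().round(4))
print(tomove(D[0][0],D[0][1],150), tomove(D[0][0],D[0][1],45))
for g in [(453.3,-45.7)]:
    d=place_of(p,'pocket_white')[0]; print(ray(p,d['at'],11))
E
```

```text
[(np.float64(471.8), np.float64(73.6), 8.3), (np.float64(611.1), np.float64(171.4), 8.2), (np.float64(567.4), np.float64(-67.0), 8.3), (np.float64(591.1), np.float64(53.0), 8.1), (np.float64(494.0), np.float64(191.5), 8.4)]
[[-0.9563 -0.2924  0.    ]
 [-0.2924  0.9563 -0.    ]
 [ 0.     -0.     -1.    ]]
[-0.4727  0.5574  0.1   ] [-0.4727  0.5574  0.205 ]
[453.43106681 -44.83022116  11.        ]
```

Request:
{"api": "carry_out", "payload": {
  "slide": [
    [-0.473, 0.557, 0.09],
    [-0.473, 0.557, 0.09],
    [-0.473, 0.557, 0.09],
    [-0.473, 0.557, 0.09],
    [-0.473, 0.557, 0.09],
    [-0.473, 0.557, 0.09],
    [-0.473, 0.557, 0.09],
    [-0.473, 0.557, 0.09]
  ],
  "roll": [0, 0, 0, 0, 0, 0, 0, 0],
  "claw": [0.085, 0.085, 0.085, 0.085, 0.085, 0.085, 0.085, 0.085]
}}

```text
clock: 2.25
position: [379.8, -140.1, 344.0]
ee_rot: [-0.148, 0.989, -0.0, 0.001]
contact_force: [1.5, -1.2, 0.3]
gripper_width: 85.0
grasp_force: 0.0
```

Request:
{"api": "carry_out", "payload": {
  "slide": [
    [-0.15, 0.176, 0.03],
    [-0.15, 0.176, 0.03],
    [-0.15, 0.176, 0.03],
    [-0.15, 0.176, 0.03],
    [-0.15, 0.176, 0.03],
    [-0.15, 0.176, 0.03],
    [-0.15, 0.176, 0.03]
  ],
  "roll": [0, 0, 0, 0, 0, 0, 0],
  "claw": [0.085, 0.085, 0.085, 0.085, 0.085, 0.085, 0.085]
}}

```text
clock: 3.12
position: [470.9, 69.3, 313.8]
ee_rot: [-0.147, 0.989, 0.0, 0.0]
contact_force: [0.6, -0.5, 0.2]
gripper_width: 84.9
grasp_force: 0.0
```

```bash
python3 -c "
from h import *
print(tomove(471.8,73.6,42),read_state()['position'])"
```

```text
[-0.0021  0.0038  0.1171] [470.91610627  69.32291035 313.79759108]
```

Request:
{"api": "carry_out", "payload": {
  "slide": [
    [-0.002, 0.004, 0.06],
    [-0.002, 0.004, 0.115],
    [-0.002, 0.004, 0.115],
    [-0.002, 0.004, 0.115],
    [-0.002, 0.004, 0.115],
    [-0.002, 0.004, 0.115],
    [-0.002, 0.004, 0.115],
    [-0.002, 0.004, 0.115]
  ],
  "roll": [0, 0, 0, 0, 0, 0, 0, 0],
  "claw": [0.085, 0.085, 0.085, 0.085, 0.04, 0.04, 0.04, 0.04]
}}

```text
clock: 4.12
position: [472.7, 74.8, 200.7]
ee_rot: [-0.148, 0.989, 0.0, 0.002]
contact_force: [-0.9, -1.2, 8.3]
gripper_width: 48.7
grasp_force: 60.8
```

Request:
{"api": "carry_out", "payload": {
  "slide": [
    [0, 0, -0.05],
    [0, 0, -0.09],
    [0.0, 0.0, -0.09],
    [0.03, -0.06, -0.09],
    [0.054, -0.109, -0.09],
    [0.054, -0.109, -0.09],
    [0.054, -0.109, -0.09],
    [0.054, -0.109, -0.09]
  ],
  "roll": [0, 0, 0, 0, 0, 0, 0, 0],
  "claw": [0.04, 0.04, 0.04, 0.04, 0.04, 0.04, 0.04, 0.04]
}}

```text
clock: 5.12
position: [452.5, -44.6, 288.3]
ee_rot: [-0.148, 0.989, 0.0, -0.0]
contact_force: [-0.9, -0.0, -1.3]
gripper_width: 48.6
grasp_force: 63.2
```

```bash
python3 -c "
from h import *
p=snap('side','s1.png')
print(tomove(453.4,-45.3,46),read_state()['position'])"
```

```text
[-0.0006 -0.001   0.0877] [452.53205894 -44.51889534 288.41175202]
```

View pics/s1.png

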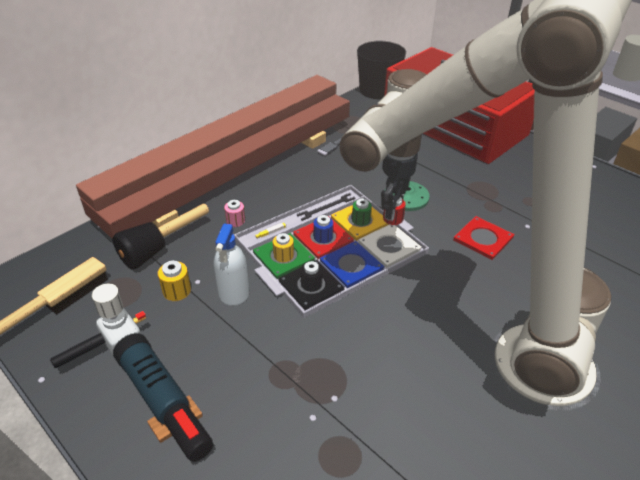

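The red drum (397,212) hangs upright over white, and the blue pocket (352,264) is now empty. I lower it and let go.

Request:
{"api": "carry_out", "payload": {
  "slide": [
    [0, -0.001, 0.05],
    [0, -0.001, 0.078],
    [0, -0.001, 0.084],
    [0, -0.001, 0.087],
    [0, -0.001, 0.088],
    [0, -0.001, 0.088],
    [0, -0.001, 0.088],
    [0, -0.001, 0.088]
  ],
  "roll": [0, 0, 0, 0, 0, 0, 0, 0],
  "claw": [0.04, 0.04, 0.04, 0.04, 0.04, 0.04, 0.04, 0.06]
}}

```text
clock: 6.18
position: [452.8, -46.4, 201.1]
ee_rot: [-0.148, 0.989, -0.0, 0.001]
contact_force: [-0.4, 0.2, 1.0]
gripper_width: 59.6
grasp_force: 0.0
```

```bash
python3 -c "
from h import *
print(tomove(591.1,53,42),read_state()['position'],read_state()['contact_force'])"
```

```text
[-0.1613  0.0546  0.0046] [452.83321047 -46.38143442 201.12791352] [-0.40208975  0.24731271  0.9894149 ]
```

Request:
{"api": "carry_out", "payload": {
  "slide": [
    [0, 0, 0],
    [0, 0, -0.04],
    [0, 0, -0.09],
    [-0.05, 0.018, -0.09],
    [-0.11, 0.036, -0.09],
    [-0.161, 0.055, -0.09],
    [-0.161, 0.055, -0.09],
    [-0.161, 0.055, -0.09]
  ],
  "roll": [0, 0, 0, 0, 0, 0, 0, 0],
  "claw": [0.085, 0.085, 0.085, 0.085, 0.085, 0.085, 0.085, 0.085]
}}

```text
clock: 7.18
position: [590.0, 53.2, 290.0]
ee_rot: [-0.148, 0.989, -0.0, -0.001]
contact_force: [-0.7, -1.4, -0.2]
gripper_width: 85.0
grasp_force: 0.0
```

```bash
python3 -c "
from h import *
print(tomove(591.1,53,42),read_state()['position'])
p=snap('top');print(collars(p,[(450,-45)]))"
```

```text
[-0.0012 -0.0005  0.0933] [589.95380771  53.15676974 289.95667476]
[(np.float64(450.6), np.float64(-45.1), 8.3)]
```

Request:
{"api": "carry_out", "payload": {
  "slide": [
    [-0.001, 0, 0.05],
    [-0.001, 0, 0.09],
    [-0.001, 0, 0.09],
    [-0.001, 0, 0.09],
    [-0.001, 0, 0.09],
    [-0.001, 0, 0.09],
    [-0.001, 0, 0.09],
    [-0.001, 0, 0.09]
  ],
  "roll": [0, 0, 0, 0, 0, 0, 0, 0],
  "claw": [0.085, 0.085, 0.085, 0.04, 0.04, 0.04, 0.04, 0.04]
}}

```text
clock: 8.22
position: [592.3, 53.7, 203.4]
ee_rot: [-0.148, 0.989, 0.0, 0.002]
contact_force: [-0.9, -1.1, 6.0]
gripper_width: 48.9
grasp_force: 62.4
```

```bash
python3 -c "
from h import *
print(tomove(475.5,72.1,42),read_state()['position'])"
```

```text
[0.1063 0.0518 0.0061] [592.31136206  53.70614771 203.37183003]
```

Request:
{"api": "carry_out", "payload": {
  "slide": [
    [0, 0, -0.05],
    [0, 0, -0.09],
    [0.0, 0.0, -0.09],
    [0.05, 0.025, -0.09],
    [0.106, 0.052, -0.09],
    [0.106, 0.052, -0.09],
    [0.106, 0.052, -0.09],
    [0.106, 0.052, -0.09]
  ],
  "roll": [0, 0, 0, 0, 0, 0, 0, 0],
  "claw": [0.04, 0.04, 0.04, 0.04, 0.04, 0.04, 0.04, 0.04]
}}

```text
clock: 9.22
position: [475.7, 72.5, 290.6]
ee_rot: [-0.148, 0.989, 0.0, 0.0]
contact_force: [0.1, 0.2, -2.4]
gripper_width: 48.5
grasp_force: 63.3
```

```bash
python3 -c "
from h import *
print(tomove(475.5,72.1,203.4-154.7),read_state()['position'])"
```

```text
[ 0.0004 -0.0003  0.0872] [475.7439746   72.51797349 290.55284173]
```

Request:
{"api": "carry_out", "payload": {
  "slide": [
    [0, 0, 0.05],
    [0, 0, 0.078],
    [0, 0, 0.084],
    [0, 0, 0.087],
    [0, 0, 0.088],
    [0, 0, 0.088],
    [0, 0, 0.088],
    [0, 0, 0.088]
  ],
  "roll": [0, 0, 0, 0, 0, 0, 0, 0],
  "claw": [0.04, 0.04, 0.04, 0.04, 0.04, 0.04, 0.04, 0.06]
}}

```text
clock: 10.22
position: [475.1, 72.5, 203.3]
ee_rot: [-0.148, 0.989, 0.0, 0.001]
contact_force: [0.9, -0.1, 0.4]
gripper_width: 59.9
grasp_force: 0.0
```

```bash
python3 -c "
from h import *
print(tomove(451,-45.1,42),read_state()['position'],read_state()['contact_force'])"
```

```text
[ 0.0575 -0.1054  0.0065] [475.13764941  72.48401461 203.29626793] [ 0.86562711 -0.12535948  0.41651047]
```

Request:
{"api": "carry_out", "payload": {
  "slide": [
    [0, 0, 0],
    [0, 0, -0.04],
    [0, 0, -0.09],
    [0.03, -0.05, -0.09],
    [0.057, -0.105, -0.09],
    [0.057, -0.105, -0.09],
    [0.057, -0.105, -0.09],
    [0.057, -0.105, -0.09]
  ],
  "roll": [0, 0, 0, 0, 0, 0, 0, 0],
  "claw": [0.085, 0.085, 0.085, 0.085, 0.085, 0.085, 0.085, 0.085]
}}

```text
clock: 11.22
position: [451.5, -43.8, 292.6]
ee_rot: [-0.149, 0.989, -0.0, 0.0]
contact_force: [0.3, 0.5, 0.4]
gripper_width: 85.1
grasp_force: 0.0
```

```bash
python3 -c "
from h import *
print(tomove(451,-45.1,42),read_state()['position'])
p=snap('top');print(collars(p,[(475,72)]),P['blue'])"
```

```text
[ 0.0009 -0.001   0.0959] [451.48008814 -43.84923922 292.6478193 ]
[(np.float64(481.7), np.float64(36.6), 9.6)] (474.6, 72.2)
```

Request:
{"api": "carry_out", "payload": {
  "slide": [
    [0.001, -0.001, 0.05],
    [0.001, -0.001, 0.094],
    [0.001, -0.001, 0.094],
    [0.001, -0.001, 0.094],
    [0.001, -0.001, 0.094],
    [0.001, -0.001, 0.094],
    [0.001, -0.001, 0.094],
    [0.001, -0.001, 0.094]
  ],
  "roll": [0, 0, 0, 0, 0, 0, 0, 0],
  "claw": [0.085, 0.085, 0.085, 0.04, 0.04, 0.04, 0.04, 0.04]
}}

```text
clock: 12.28
position: [451.3, -45.7, 200.7]
ee_rot: [-0.148, 0.989, 0.0, 0.002]
contact_force: [-0.6, 1.4, 5.1]
gripper_width: 48.7
grasp_force: 61.6
```

```bash
python3 -c "
from h import *
print(tomove(593,51.3,42),read_state()['position'])"
```

```text
[-0.1639  0.0512  0.0048] [451.28299897 -45.68739237 200.68850543]
```

Request:
{"api": "carry_out", "payload": {
  "slide": [
    [0, 0, -0.05],
    [0, 0, -0.09],
    [0.0, 0.0, -0.09],
    [-0.055, 0.017, -0.09],
    [-0.11, 0.034, -0.09],
    [-0.164, 0.051, -0.09],
    [-0.164, 0.051, -0.09],
    [-0.164, 0.051, -0.09]
  ],
  "roll": [0, 0, 0, 0, 0, 0, 0, 0],
  "claw": [0.04, 0.04, 0.04, 0.04, 0.04, 0.04, 0.04, 0.04]
}}

```text
clock: 13.28
position: [591.4, 50.5, 287.2]
ee_rot: [-0.148, 0.989, 0.0, -0.002]
contact_force: [-0.6, -0.4, -1.3]
gripper_width: 48.9
grasp_force: 62.8
```

```bash
python3 -c "
from h import *
print(tomove(593,51.3,200.7-154.7),read_state()['position'])"
```

```text
[-0.002   0.0002  0.0865] [591.44629328  50.53289846 287.18399629]
```

Request:
{"api": "carry_out", "payload": {
  "slide": [
    [-0.001, 0, 0.05],
    [-0.001, 0, 0.078],
    [-0.001, 0, 0.084],
    [-0.001, 0, 0.086],
    [-0.001, 0, 0.088],
    [-0.001, 0, 0.088],
    [-0.001, 0, 0.088],
    [-0.001, 0, 0.088]
  ],
  "roll": [0, 0, 0, 0, 0, 0, 0, 0],
  "claw": [0.04, 0.04, 0.04, 0.04, 0.04, 0.04, 0.04, 0.06]
}}

```text
clock: 14.28
position: [593.5, 51.1, 201.3]
ee_rot: [-0.148, 0.989, 0.0, 0.001]
contact_force: [0.3, -0.9, 0.1]
gripper_width: 60.3
grasp_force: 0.0
```

```bash
python3 -c "
from h import *
print(tomove(567.4,-67,42),read_state()['position'],read_state()['contact_force'])"
```

```text
[ 0.0596 -0.1053  0.0045] [593.54179416  51.10664492 201.2509671 ] [ 0.34435699 -0.9446014   0.13235111]
```

Next, the green drum in the yellow place.

Request:
{"api": "carry_out", "payload": {
  "slide": [
    [0, 0, 0],
    [0, 0, -0.04],
    [0, 0, -0.09],
    [0.03, -0.05, -0.09],
    [0.059, -0.105, -0.09],
    [0.059, -0.105, -0.09],
    [0.059, -0.105, -0.09],
    [0.059, -0.105, -0.09]
  ],
  "roll": [0, 0, 0, 0, 0, 0, 0, 0],
  "claw": [0.085, 0.085, 0.085, 0.085, 0.085, 0.085, 0.085, 0.085]
}}

```text
clock: 15.28
position: [567.9, -65.7, 290.6]
ee_rot: [-0.149, 0.989, -0.0, 0.0]
contact_force: [0.5, 0.0, -0.8]
gripper_width: 85.0
grasp_force: 0.0
```

```bash
python3 -c "
from h import *
print(tomove(567.4,-67,42),read_state()['position'])
p=snap('top','t2.png');print(collars(p,[(475,72),(592,51)]),P)"
```

```text
[ 0.0009 -0.0011  0.0939] [567.92914635 -65.71365567 290.63053801]
[(np.float64(521.2), np.float64(67.6), 26.7), (np.float64(656.2), np.float64(57.3), 12.1)] {'red': (592.3, 50.7), 'yellow': (571.2, -67), 'green': (613.7, 168.6), 'blue': (474.6, 72.2), 'white': (453.3, -45.7)}
```

View pics/t2.png

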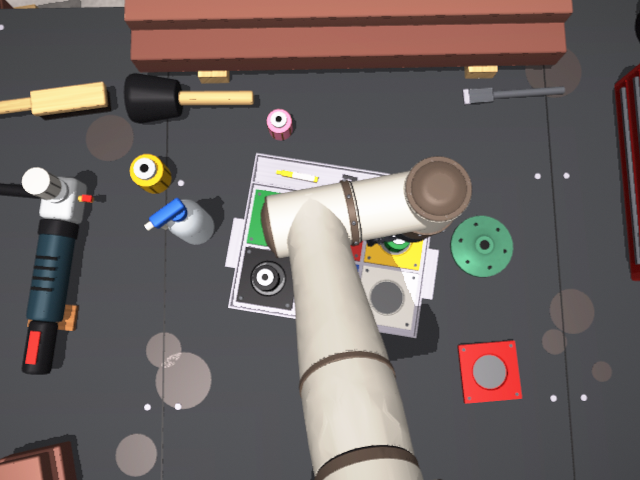

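```bash
python3 -c "
from h import *
p=snap('top');c=cloud(p)
print(read_state()['joints'].round(2))
for u,v in [(440,190),(400,200),(350,210),(320,220),(300,225),(280,225),(268,225),(330,300),(360,400),(190,215),(170,215),(205,225),(190,235)]: print((u,v),c[v,u].round())
s=snap('side','s2.png');c=cloud(s)
"
```

```text
[ 0.17  0.4  -0.28 -0.   -0.89 -1.44]
(440, 190) [562. -65. 477.]
(400, 200) [555. -18. 455.]
(350, 210) [542.  45. 460.]
(320, 220) [528.  83. 475.]
(300, 225) [523. 108. 472.]
(280, 225) [526. 133. 458.]
(268, 225) [526. 148. 459.]
(330, 300) [427.  74. 565.]
(360, 400) [334.  50. 645.]
(190, 215) [602. 317. 147.]
(170, 215) [592. 339. 200.]
(205, 225) [594. 302.  86.]
(190, 235) [570. 323. 117.]
```

View pics/s2.png

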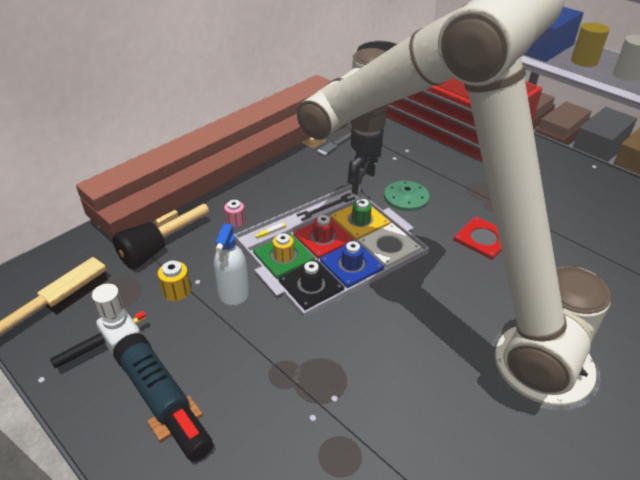

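The side view shows the red drum (322,228) and blue drum (352,255) upright in their own pockets. The gripper is over the green drum. The wrist clears the spray bottle by about 90 mm in height.

Request:
{"api": "carry_out", "payload": {
  "slide": [
    [0.001, -0.001, 0.05],
    [0.001, -0.001, 0.092],
    [0.001, -0.001, 0.092],
    [0.001, -0.001, 0.092],
    [0.001, -0.001, 0.092],
    [0.001, -0.001, 0.092],
    [0.001, -0.001, 0.092],
    [0.001, -0.001, 0.092]
  ],
  "roll": [0, 0, 0, 0, 0, 0, 0, 0],
  "claw": [0.085, 0.085, 0.085, 0.04, 0.04, 0.04, 0.04, 0.04]
}}

```text
clock: 16.42
position: [567.9, -67.7, 201.1]
ee_rot: [-0.148, 0.989, -0.0, 0.003]
contact_force: [-0.9, 0.0, 6.1]
gripper_width: 48.6
grasp_force: 62.4
```

```bash
python3 -c "
from h import *
print(tomove(453.4,-45.5,42),read_state()['position'])"
```

```text
[0.103  0.0548 0.0038] [567.90605404 -67.6840328  201.08597008]
```

Request:
{"api": "carry_out", "payload": {
  "slide": [
    [0, 0, -0.05],
    [0, 0, -0.09],
    [0.0, 0.0, -0.09],
    [0.05, 0.027, -0.09],
    [0.103, 0.055, -0.09],
    [0.103, 0.055, -0.09],
    [0.103, 0.055, -0.09],
    [0.103, 0.055, -0.09]
  ],
  "roll": [0, 0, 0, 0, 0, 0, 0, 0],
  "claw": [0.04, 0.04, 0.04, 0.04, 0.04, 0.04, 0.04, 0.04]
}}

```text
clock: 17.42
position: [453.3, -45.3, 288.5]
ee_rot: [-0.148, 0.989, 0.0, 0.0]
contact_force: [-0.0, -0.3, -3.6]
gripper_width: 48.3
grasp_force: 63.4
```

```bash
python3 -c "
from h import *
print(tomove(453.4,-45.5,201.1-154.7),read_state()['position'])"
```

```text
[-0.     -0.0002  0.0874] [453.26302519 -45.33636581 288.5079491 ]
```

Request:
{"api": "carry_out", "payload": {
  "slide": [
    [0, 0, 0.05],
    [0, 0, 0.078],
    [0, 0, 0.084],
    [0, 0, 0.087],
    [0, 0, 0.088],
    [0, 0, 0.088],
    [0, 0, 0.088],
    [0, 0, 0.088]
  ],
  "roll": [0, 0, 0, 0, 0, 0, 0, 0],
  "claw": [0.04, 0.04, 0.04, 0.04, 0.04, 0.04, 0.04, 0.06]
}}

```text
clock: 18.42
position: [452.6, -45.3, 201.3]
ee_rot: [-0.148, 0.989, -0.0, 0.001]
contact_force: [-0.3, -0.6, 0.9]
gripper_width: 60.2
grasp_force: 0.0
```

```bash
python3 -c "
from h import *
print(tomove(611.1,171.4,42),read_state()['position'],read_state()['contact_force'])"
```

```text
[-0.215   0.1608  0.0049] [452.64759579 -45.33934089 201.25825965] [-0.32708861 -0.55491017  0.94289984]
```

Request:
{"api": "carry_out", "payload": {
  "slide": [
    [0, 0, 0],
    [0, 0, -0.045],
    [0, 0, -0.095],
    [-0.045, 0.033, -0.1],
    [-0.09, 0.067, -0.1],
    [-0.135, 0.1, -0.1],
    [-0.18, 0.133, -0.1],
    [-0.215, 0.161, -0.1]
  ],
  "roll": [0, 0, 0, 0, 0, 0, 0, 0],
  "claw": [0.085, 0.085, 0.085, 0.085, 0.085, 0.085, 0.085, 0.085]
}}

```text
clock: 19.42
position: [611.9, 173.2, 300.6]
ee_rot: [-0.148, 0.989, -0.0, 0.0]
contact_force: [0.3, 0.7, -0.3]
gripper_width: 84.9
grasp_force: 0.0
```

Request:
{"api": "carry_out", "payload": {
  "slide": [
    [0, 0, 0],
    [0, 0, 0],
    [0, 0, 0]
  ],
  "roll": [0, 0, 0],
  "claw": [0.085, 0.085, 0.085]
}}

```text
clock: 19.8
position: [610.3, 170.5, 300.8]
ee_rot: [-0.147, 0.989, -0.0, -0.0]
contact_force: [-1.0, -0.1, 0.3]
gripper_width: 84.7
grasp_force: 0.0
```

```bash
python3 -c "
from h import *
print(tomove(611.1,171.4,42),read_state()['position'])"
```

```text
[-0.0011  0.0007  0.1041] [610.28740026 170.46843887 300.80385098]
```

Request:
{"api": "carry_out", "payload": {
  "slide": [
    [-0.001, 0.001, 0.05],
    [-0.001, 0.001, 0.1],
    [-0.001, 0.001, 0.102],
    [-0.001, 0.001, 0.102],
    [-0.001, 0.001, 0.102],
    [-0.001, 0.001, 0.102],
    [-0.001, 0.001, 0.102],
    [-0.001, 0.001, 0.102]
  ],
  "roll": [0, 0, 0, 0, 0, 0, 0, 0],
  "claw": [0.085, 0.085, 0.085, 0.04, 0.04, 0.04, 0.04, 0.04]
}}

```text
clock: 20.8
position: [612.5, 173.0, 201.9]
ee_rot: [-0.148, 0.989, 0.001, 0.003]
contact_force: [-0.2, -0.6, 6.4]
gripper_width: 48.7
grasp_force: 62.6
```

```bash
python3 -c "
from h import *
print(tomove(571.5,-66.8,42),read_state()['position'])"
```

```text
[ 0.1095 -0.2173  0.0045] [612.50704396 173.02001989 201.89061148]
```

Request:
{"api": "carry_out", "payload": {
  "slide": [
    [0, 0, -0.05],
    [0, 0, -0.095],
    [0.0, 0.0, -0.1],
    [0.025, -0.05, -0.1],
    [0.05, -0.1, -0.1],
    [0.075, -0.15, -0.1],
    [0.1, -0.2, -0.1],
    [0.109, -0.217, -0.1]
  ],
  "roll": [0, 0, 0, 0, 0, 0, 0, 0],
  "claw": [0.04, 0.04, 0.04, 0.04, 0.04, 0.04, 0.04, 0.04]
}}

```text
clock: 21.8
position: [569.1, -69.3, 297.4]
ee_rot: [-0.146, 0.989, 0.0, -0.002]
contact_force: [-0.4, -0.5, -1.7]
gripper_width: 48.4
grasp_force: 63.2
```

Request:
{"api": "carry_out", "payload": {
  "slide": [
    [0, 0, 0],
    [0, 0, 0],
    [0, 0, 0]
  ],
  "roll": [0, 0, 0],
  "claw": [0.04, 0.04, 0.04]
}}

```text
clock: 22.18
position: [571.0, -65.5, 298.4]
ee_rot: [-0.149, 0.989, 0.0, -0.0]
contact_force: [0.1, 0.1, -2.6]
gripper_width: 48.4
grasp_force: 63.2
```

```bash
python3 -c "
from h import *
print(tomove(571.5,-66.8,201.9-154.7),read_state()['position'])"
```

```text
[-0.0001 -0.0014  0.0965] [570.97667286 -65.52278656 298.37330773]
```

Request:
{"api": "carry_out", "payload": {
  "slide": [
    [0, -0.001, 0.05],
    [0, -0.001, 0.085],
    [0, -0.001, 0.093],
    [0, -0.001, 0.096],
    [0, -0.001, 0.097],
    [0, -0.001, 0.097],
    [0, -0.001, 0.097],
    [0, -0.001, 0.097]
  ],
  "roll": [0, 0, 0, 0, 0, 0, 0, 0],
  "claw": [0.04, 0.04, 0.04, 0.04, 0.04, 0.04, 0.04, 0.06]
}}

```text
clock: 23.18
position: [571.4, -67.7, 202.5]
ee_rot: [-0.148, 0.989, -0.0, 0.001]
contact_force: [-0.2, 0.6, 0.3]
gripper_width: 59.8
grasp_force: 0.0
```

```bash
python3 -c "
from h import *
print(tomove(452.2,-45.3,42),read_state()['position'],read_state()['contact_force'])"
```

```text
[0.1074 0.0563 0.0055] [571.3716989  -67.71159393 202.45701128] [-0.23377616  0.63851115  0.2593576 ]
```

Request:
{"api": "carry_out", "payload": {
  "slide": [
    [0, 0, 0],
    [0, 0, -0.045],
    [0, 0, -0.09],
    [0.05, 0.028, -0.09],
    [0.107, 0.056, -0.09],
    [0.107, 0.056, -0.09],
    [0.107, 0.056, -0.09],
    [0.107, 0.056, -0.09]
  ],
  "roll": [0, 0, 0, 0, 0, 0, 0, 0],
  "claw": [0.085, 0.085, 0.085, 0.085, 0.085, 0.085, 0.085, 0.085]
}}

```text
clock: 24.18
position: [453.6, -45.3, 292.0]
ee_rot: [-0.148, 0.989, -0.0, 0.001]
contact_force: [0.3, -0.7, 0.6]
gripper_width: 84.8
grasp_force: 0.0
```

```bash
python3 -c "
from h import *
print(tomove(452.2,-45.3,42),read_state()['position'])"
```

```text
[0.0015 0.0004 0.0953] [453.59138234 -45.27881333 292.02128883]
```

Request:
{"api": "carry_out", "payload": {
  "slide": [
    [0.001, 0, 0.05],
    [0.001, 0, 0.093],
    [0.001, 0, 0.093],
    [0.001, 0, 0.093],
    [0.001, 0, 0.093],
    [0.001, 0, 0.093],
    [0.001, 0, 0.093],
    [0.001, 0, 0.093]
  ],
  "roll": [0, 0, 0, 0, 0, 0, 0, 0],
  "claw": [0.085, 0.085, 0.085, 0.04, 0.04, 0.04, 0.04, 0.04]
}}

```text
clock: 25.18
position: [452.3, -45.5, 200.5]
ee_rot: [-0.148, 0.989, 0.0, 0.002]
contact_force: [-0.0, 0.7, 5.9]
gripper_width: 48.8
grasp_force: 62.0
```

```bash
python3 -c "
from h import *
print(tomove(614.2,168.6,42),read_state()['position'])"
```

```text
[-0.2175  0.1572  0.0047] [452.27532896 -45.4679058  200.48912507]
```

Request:
{"api": "carry_out", "payload": {
  "slide": [
    [0, 0, -0.05],
    [0, 0, -0.095],
    [0.0, 0.0, -0.1],
    [-0.045, 0.033, -0.1],
    [-0.09, 0.065, -0.1],
    [-0.135, 0.098, -0.1],
    [-0.18, 0.13, -0.1],
    [-0.217, 0.157, -0.1]
  ],
  "roll": [0, 0, 0, 0, 0, 0, 0, 0],
  "claw": [0.04, 0.04, 0.04, 0.04, 0.04, 0.04, 0.04, 0.04]
}}

```text
clock: 26.18
position: [613.3, 169.4, 296.6]
ee_rot: [-0.148, 0.989, -0.0, -0.002]
contact_force: [0.5, -0.7, -2.5]
gripper_width: 48.6
grasp_force: 63.4
```

Request:
{"api": "carry_out", "payload": {
  "slide": [
    [0, 0, 0],
    [0, 0, 0],
    [0, 0, 0]
  ],
  "roll": [0, 0, 0],
  "claw": [0.04, 0.04, 0.04]
}}

```text
clock: 26.55
position: [612.2, 166.9, 298.0]
ee_rot: [-0.147, 0.989, -0.0, -0.001]
contact_force: [1.0, -0.3, -2.9]
gripper_width: 48.4
grasp_force: 63.4
```

```bash
python3 -c "
from h import *
print(tomove(614.2,168.6,200.5-154.7),read_state()['position'])"
```

```text
[-0.0026  0.0011  0.0975] [612.18847869 166.87772521 298.04319878]
```

Request:
{"api": "carry_out", "payload": {
  "slide": [
    [-0.002, 0.001, 0.05],
    [-0.002, 0.001, 0.085],
    [-0.002, 0.001, 0.093],
    [-0.002, 0.001, 0.096],
    [-0.002, 0.001, 0.098],
    [-0.002, 0.001, 0.098],
    [-0.002, 0.001, 0.098],
    [-0.002, 0.001, 0.098]
  ],
  "roll": [0, 0, 0, 0, 0, 0, 0, 0],
  "claw": [0.04, 0.04, 0.04, 0.04, 0.04, 0.04, 0.04, 0.06]
}}

```text
clock: 27.55
position: [615.0, 169.6, 201.6]
ee_rot: [-0.148, 0.989, 0.0, 0.001]
contact_force: [-0.7, 0.1, 0.4]
gripper_width: 60.0
grasp_force: 0.0
```

Request:
{"api": "carry_out", "payload": {
  "slide": [
    [0, 0, 0],
    [0, 0, -0.05],
    [0, 0, -0.1],
    [0, 0, -0.13],
    [0.05, -0.05, -0.14],
    [0.09, -0.09, -0.14],
    [0.13, -0.13, -0.14],
    [0.17, -0.17, -0.14]
  ],
  "roll": [0, 0, 0, 0, 0, 0, 0, 0],
  "claw": [0.085, 0.085, 0.085, 0.085, 0.085, 0.085, 0.085, 0.085]
}}

```text
clock: 28.55
position: [500.5, -44.4, 341.3]
ee_rot: [-0.148, 0.989, -0.0, 0.001]
contact_force: [1.2, -0.8, -0.5]
gripper_width: 85.2
grasp_force: 0.0
```

Request:
{"api": "carry_out", "payload": {
  "slide": [
    [0.02, -0.06, 0],
    [0.05, -0.12, 0],
    [0.08, -0.17, 0],
    [0.1, -0.22, 0],
    [0.12, -0.27, 0],
    [0.13, -0.32, 0],
    [0.13, -0.32, 0],
    [0.13, -0.32, 0]
  ],
  "roll": [0, 0, 0, 0, 0, 0, 0, 0],
  "claw": [0.085, 0.085, 0.085, 0.085, 0.085, 0.085, 0.085, 0.085]
}}

```text
clock: 29.55
position: [470.7, -386.7, 340.5]
ee_rot: [-0.148, 0.989, 0.0, -0.0]
contact_force: [-0.3, 0.7, 0.1]
gripper_width: 85.0
grasp_force: 0.0
```

```bash
python3 -c "
from h import *
p=snap('top','t3.png')
for k in ['red','yellow','green','blue']: print(k,P[k],collars(p,[(P[k][0]-4,P[k][1])]))
print('black',collars(p,[(493,188)]), 'was 494.0 191.5')"
```

```text
red (592.3, 50.7) [(np.float64(591.4), np.float64(52.7), 8.1)]
yellow (571.2, -67) [(np.float64(569.0), np.float64(-66.5), 8.2)]
green (613.7, 168.6) [(np.float64(613.2), np.float64(171.1), 8.2)]
blue (474.6, 72.2) [(np.float64(472.2), np.float64(74.2), 8.3)]
black [(np.float64(494.0), np.float64(191.5), 8.4)] was 494.0 191.5
```

View pics/t3.png

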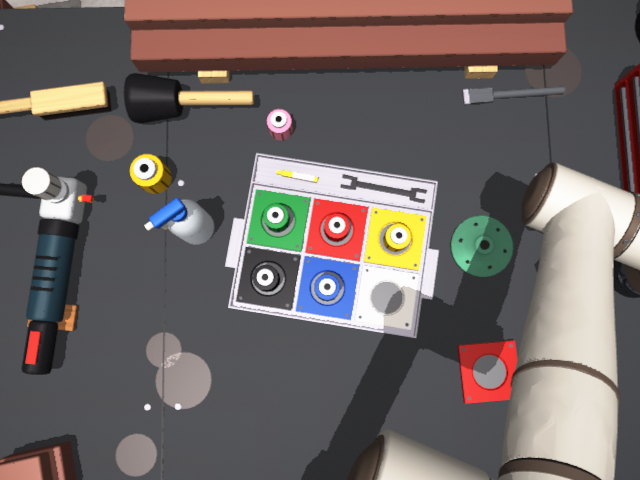

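All four drums stand in their own colours: green (277,217), red (337,227), yellow (398,238) and blue (327,288). They are within about 3 mm of the pocket centres, and the black drum (266,278) hasn't moved.

```bash
python3 -c "
from bench import job_done
print(job_done())"
```

```text
the job is handed in; nothing more can be done
None
```

The job is handed in: the red, yellow, green and blue drums stand upright in their own pockets, about 3 mm or less from centre by the camera, and the black drum hasn't moved; the hand-in returned no verdict.

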